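# Swing a frame rail past the post into its bench bay

### The arm

A 7-joint arm with a two-finger parallel gripper is mounted at the origin on a cart in front of the work surface, level with it; the furniture and walls round the work are solid. World frame = base frame: x ahead of the robot, y to its left, z up, the work surface at z = 0. Lengths are in mm, angles in rad, forces in N, time in s.
With the tool pointing down it reaches from about 425 to 925 mm from the base axis. Payload 6.8 kg.
Tool frame: the origin (TCP) lies at the very end of the fingers, on their centre line; the grasp point (between the pads) lies 19 mm behind it; z points along the fingers, y is the line along which they close (so a half turn about z gives the same grasp; the last joint's range is limited). The gripper opens to 85 mm and grips with 20 to 120 N. Pads are 22 mm wide; open, the fingers measure 114 mm over their backs; the gripper's body (76 mm by 85 mm) begins 54 mm behind the grasp point. The pads swing forward as they close: fully open they stand 13 mm farther back than shut.
Start: joints at [1.184, 0.477, 0.022, 1.555, -0.011, 1.109, -0.083], TCP at [185.77, -648.95, 231.308] pointing down, gripper open.
Joint ranges: [-2.96, 2.96], [-0.34, 2.1], [-1.41, 1.46], [0.24, 2.44], [-1.37, 4.51], [0.17, 1.92], [-2.96, 2.96]. Speed limits (rad/s): [2.39, 2.39, 3.14, 3.14, 3.14, 3.14, 3.14].

### API

Orientations are given as a unit quaternion [w, x, y, z].
In Python, from rig import arm gives the robot as it stands.
- The arm moves only by the shell command python3 -m crank 'ROWS' [OPENING] [FORCE]. ROWS is JSON, a list of rows, each a list of 2 entries, a list of its own where there are three numbers: the shift along the tool's x, y, z in m, then the turn, a rotation vector about the tool's x, y, z in rad. A call has exactly 8 rows; each row shifts and turns the commanded pose from where the row before left it, along the tool's axes as they then stand; what a row does not reach is not made up. A row lasts 1/12 s, in which the tool goes at most 41.7 mm and 7.16 degrees, less where a joint would pass 70% of its speed; a pose out of reach is approached as far as the arm can. A call with a gripper value outside its range is refused whole. OPENING is the gripper command: -1 is shut, 1 is fully open, values between are in proportion, set as the call begins (- or left out, the last holds). The fingers move at their own pace and stop on an object; FORCE is the grip in N (left out, the last holds). Time passes only in rows, so rows that do not move let the fingers close, or fill a call up. It gives the time, the measured TCP pose, the force, the opening and the grip force at its end, in the units of the state.
- arm.get_state(): the state, without advancing time (a new reading comes with each control period).
- arm.snapshot(name): name is "scene" or "top"; returns a dict with "pixels" (384x512x3 uint8, red, green, blue), "range_z" (384x512 float32, mm along the optical axis (not along the pixel's ray), 0 where there is no reading), "intrinsics" (3x3 intrinsics, pixels), "cam_to_world" (4x4, takes a point from camera to world coordinates). Camera axes: x right, y up, looking along -z (the intrinsics and any distortion apply to the point x, -y, -z); pixel columns grow to the right and rows downward; lengths in mm; the calibration is good to about 2 mm. A picture is of the moment at which its call begins.
- arm.sign_off(): hands the job in; it is judged then, once.
The state is a dict: "time_s": time; "joint_positions": joint angles; "dq": joint speeds; "effort": joint torques, N m; "ee_pos": TCP position; "tool_rot": TCP orientation; "wrist_force": force on the tool from outside, world axes, zero at the start; "ft_torque": the same for the moment, N m; "finger_gap": opening from 0.0 (shut) to 1.0 (fully open); "finger_force": force on a finger pad.
Only numpy, scipy, OpenCV 4.12 (cv2) and the standard library are available. Lean on these libraries where they do the work, as an engineer would, in place of code of your own. Each camera call takes 0.05 s, during which the arm holds its last target. There are 200 camera calls.

### The job

Put the loose dark frame rail away in the grey three-sided bay: push it over the bench with the fingertips, leading with its left end past and behind the steel post, then swing the other end in, until the rail lies between the two side walls, flush along the back wall. Do not grasp or lift the rail, and leave the small things standing round about where they are.

Things in the scene. Friction and masses are not known exactly. Their poses are not given: they have to be found in the camera images.
- rail: the loose rail: straight dark metal frame profile with slots and grey end caps, 230 mm long, 30 x 30 mm in section, about 0.35 kg, lying flat on the bench. Origin at the middle of its underside; its y axis runs along its length towards its left end (roughly world +y at the start), z up
- rail_center (a point): centre of the rail (15 mm above its underside)
- rail_left_end (a point): middle of the end face of the rail's left end (world +y side at the start), 115 mm from its centre along its y
- rail_right_end (a point): middle of the end face of the rail's right end, 115 mm from its centre against its y
- bay: three fixed grey walls, 16 mm thick, 30 mm high, open towards the robot, no floor plate. Origin at bench level, middle of the back wall's inner face; x points away from the robot, y left along the back wall. Side walls: inner faces at y = -137.5 and +137.5 mm, reaching from x = 0 to -55 mm (rail has 45 mm endways play). Home, the rail is parallel to y, its centre at x = -15 mm
- post: fixed upright steel post before the left half of the bay's mouth, 16 mm in diameter (19 mm at the cap), 60 mm high. Origin at the centre of its foot on the bench, axes parallel to the bay's. It stands 70 to 85 mm before the back wall's inner face
- vial_clear: bystander: small clear vial with a cap, 26 mm across, 50 mm high, loose; origin under its centre
- petri_stack: bystander: stack of petri dishes, 59 mm across, 31 mm high, loose; origin under its centre
- stir_bar_tin: bystander: round lidded tin, 61 mm across, 32 mm high, loose; origin under its centre
- tape_roll: bystander: roll of tape lying flat, 70 mm across, 20 mm high, loose; origin under its centre

How it is judged:
By the outcome, as a careful person would: the job done as asked, in the order asked, and still so for the second after the job is handed in, with the robot touching nothing.
It also fails if it takes over 72 s, if anything falls off the work surface, if the arm or the gripper's body presses on something with over 40 N, if the wrist force passes 120 N, or if a joint passes its speed limit or range.

## Working session

There is one attempt and no reset: what is moved stays moved. The work goes in short steps, Python scripts to look and compute and a shell command to move; the robot and the scene stay as the last step left them, time stands still between calls to the robot, and variables do not carry over. Pictures are saved under pics/ and viewed, at most 10 in all, crops included, and the job is handed in when it is done.

```bash
mkdir -p pics; ls; python3 - <<'E'
from rig import arm
import cv2,numpy as np
print(arm.get_state())
for n in("scene","top"):
    s=arm.snapshot(n); np.savez(f"{n}0.npz",**{k:s[k] for k in("pixels","range_z","intrinsics","cam_to_world")})
    cv2.imwrite(f"pics/{n}0.png",s["pixels"][:,:,::-1]); print(s["intrinsics"],s["cam_to_world"],[k for k in s])
E
```

```text
pics
{'time_s': 0.0, 'joint_positions': array([ 1.18388167,  0.477827  ,  0.02235768,  1.55645658, -0.01149284,
        1.1092927 , -0.08309929]), 'dq': array([-8.65221220e-05, -1.17125724e-04, -3.56214057e-04, -3.83766469e-04,
       -5.05223543e-04, -1.64207636e-03, -2.77409476e-04]), 'effort': array([-3.41715540e-04, -5.96451902e+01,  1.60803560e+00, -2.81198859e+01,
        1.25677296e-02,  9.32341442e-03, -2.07666908e-06]), 'ee_pos': array([ 185.58007389, -648.36974435,  230.30586849]), 'tool_rot': array([-9.04755846e-04,  9.90297439e-01,  1.38960867e-01, -2.04490299e-04]), 'wrist_force': array([ 0.44587816, -0.12248736, -1.00327515]), 'ft_torque': array([-0.03323514,  0.02065261, -0.01417283]), 'finger_force': 0.0, 'finger_gap': 1.0015307395216477}
[[370.21390027   0.         252.94152737]
 [  0.         370.21390027 195.07560866]
 [  0.           0.           1.        ]] [[-8.57883770e-01  3.39298628e-01 -3.85891019e-01  1.73673455e+02]
 [-5.13736472e-01 -5.51007414e-01  6.57621218e-01  6.36836646e+02]
 [ 1.05011648e-02  7.62408861e-01  6.47010398e-01  5.95227351e+02]
 [ 0.00000000e+00  0.00000000e+00  0.00000000e+00  1.00000000e+00]] ['pixels', 'range_z', 'intrinsics', 'cam_to_world']
[[414.31782907   0.         253.90050919]
 [  0.         414.31782907 191.59856056]
 [  0.           0.           1.        ]] [[ 1.58089331e-02  9.88675458e-01 -1.49234436e-01  3.38169243e+02]
 [-9.99875005e-01  1.56657515e-02 -2.13498315e-03  7.29369772e+01]
 [ 2.27064143e-04  1.49249534e-01  9.88799537e-01  1.05418634e+03]
 [ 0.00000000e+00  0.00000000e+00  0.00000000e+00  1.00000000e+00]] ['pixels', 'range_z', 'intrinsics', 'cam_to_world']
```

View pics/top0.png

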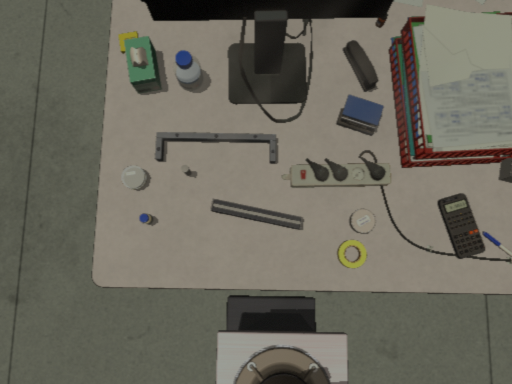

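View pics/scene0.png

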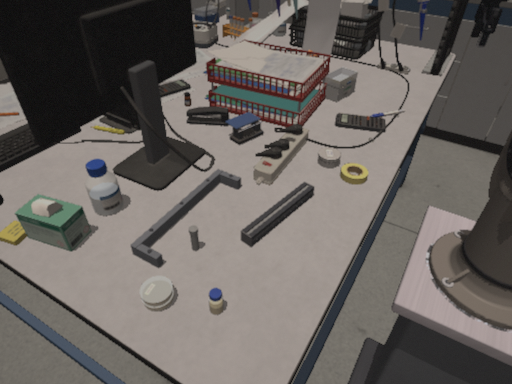

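The top view shows the rail from (212,206) to (302,224). The bay's back wall runs along row ~137 between cols 157 and 277, with the post at (186,171). The petri dish is at (134,178), the vial at (146,218), the tin at (363,221) and the tape at (352,254). The scene view agrees with this.

```bash
cat > h.py <<'E'
import numpy as np,cv2
from rig import arm
def cloud(s):
    z=s["range_z"];K=s["intrinsics"];v,u=np.mgrid[0:384,0:512]
    p=np.stack([(u-K[0,2])/K[0,0]*z,-(v-K[1,2])/K[1,1]*z,-z],-1)
    T=s["cam_to_world"];return p@T[:3,:3].T+T[:3,3]
def ray(s,uv,h):
    K=s["intrinsics"];T=s["cam_to_world"]
    d=T[:3,:3]@np.array([(uv[0]-K[0,2])/K[0,0],-(uv[1]-K[1,2])/K[1,1],-1]);o=T[:3,3]
    return (o+d*(h-o[2])/d[2]).round(1)
def blobs(s,roi,lo=12,hi=70,minpx=25):
    P=cloud(s);x0,x1,y0,y1=roi
    m=((P[...,2]>lo)&(P[...,2]<hi)&(s["range_z"]>0)).astype(np.uint8)
    k=np.zeros_like(m);k[y0:y1,x0:x1]=1;m*=k
    n,l,st,c=cv2.connectedComponentsWithStats(m)
    for i in range(1,n):
        if st[i,4]<minpx: continue
        q=P[l==i];zt=np.percentile(q[:,2],90)
        w=[ray(s,(uu,vv),zt)[:2] for vv,uu in np.argwhere(l==i)]
        r=cv2.minAreaRect(np.array(w,np.float32))
        print(c[i].round(1),st[i,4],"ztop %.0f"%zt,"ctr",np.round(r[0],1),"size",np.round(r[1],1),"ang %.1f"%r[2],"corners",cv2.boxPoints(r).round().tolist())
E
python3 - <<'E'
from h import *
s=dict(np.load("top0.npz"))
P=cloud(s);print(P[160,220],P[190,200])
blobs(s,(110,390,120,280))
g=s["pixels"].astype(int).sum(-1)//3
print(g[150:190:2,150:200:3])
E
```

```text
[579.22127597 164.82966096  -0.74730924] [499.87404636 214.59513172  -4.18027444]
[344.3 121.7] 26 ztop 24 ctr [ 678.9 -155.5] size [30.3 14.7] ang 73.5 corners [[668.0, -168.0], [682.0, -172.0], [690.0, -143.0], [676.0, -139.0]]
[366.5 124. ] 182 ztop 51 ctr [ 661.7 -197.7] size [28.6 73. ] ang 0.9 corners [[647.0, -161.0], [648.0, -234.0], [677.0, -234.0], [675.0, -161.0]]
[214.9 139.7] 1210 ztop 31 ctr [607.1 175.7] size [306.   73.7] ang 89.4 corners [[569.0, 23.0], [642.0, 22.0], [646.0, 328.0], [572.0, 329.0]]
[339.6 173.7] 2543 ztop 60 ctr [ 547.2 -124.5] size [263.2 114.7] ang 84.1 corners [[477.0, -249.0], [591.0, -261.0], [618.0, 0.0], [504.0, 12.0]]
[132.9 176.8] 462 ztop 32 ctr [524.9 379. ] size [62.2 56.1] ang 47.3 corners [[483.0, 375.0], [524.0, 337.0], [567.0, 383.0], [525.0, 421.0]]
[185.1 169.3] 67 ztop 60 ctr [540.9 243.9] size [26.6 17.3] ang 46.2 corners [[525.0, 240.0], [538.0, 228.0], [556.0, 248.0], [544.0, 259.0]]
[256.  213.5] 1139 ztop 31 ctr [437.7  69.6] size [229.3  31.2] ang 79.1 corners [[401.0, -40.0], [431.0, -46.0], [475.0, 179.0], [444.0, 185.0]]

[... 1160 characters left out ...]
131 131 131 131 131 129 129 129 130 120 116  56 126 127 129]
 [132 131 132 133 131 133 132 129 129 129 131 116  58  44  74  79 128]
 [126 131 131 132 131 132 133 130 128 131 131 130  71  47  75  78 129]
 [107 132 131 132 130 131 131 129 128 129 130 130 124  98  84  82 130]
 [ 80 130 130 132 132 132 132 128 129 129 129 130 130 129 129 122 130]
 [108 129 130 130 131 130 131 128 129 129 128 129 130 131 130 129 131]
 [112 129 131 130 131 129 131 128 129 130 130 129 130 130 130 130 131]
 [131 131 131 131 132 128 130 129 127 128 131 131 130 130 131 131 131]
 [131 133 132 131 131 130 130 126 127 129 129 129 130 130 131 130 129]
 [131 132 132 131 132 132 131 125 126 129 129 128 131 129 128 130 129]]
```

```bash
python3 - <<'E'
from h import *
s=dict(np.load("top0.npz"))
print("post cap",[ray(s,p,60) for p in((185,169),(186,169.5),(184.5,168.5))])
E
python3 -m crank '[[[0,0,0],[0,0,0.117]],[[0,0,0],[0,0,0.117]],[[0,0,0],[0,0,0.117]],[[0,0,0],[0,0,0.117]],[[0.0143,-0.0366,0],[0,0,0]],[[0.0143,-0.0366,0],[0,0,0]],[[0.0143,-0.0366,0],[0,0,0]],[[0.0143,-0.0366,0],[0,0,0]]]' -1 20
python3 -m crank '[[[0.0143,-0.0366,0],[0,0,0]],[[0.0143,-0.0366,0],[0,0,0]],[[0.0143,-0.0366,0],[0,0,0]],[[0.0143,-0.0366,0],[0,0,0]],[[0.0143,-0.0366,0],[0,0,0]],[[0.0143,-0.0366,0],[0,0,0]],[[0.0143,-0.0366,0],[0,0,0]],[[0.0143,-0.0366,0],[0,0,0]]]'
python3 -m crank '[[[0.0143,-0.0366,0],[0,0,0]],[[0.0143,-0.0366,0],[0,0,0]],[[0.0143,-0.0366,0],[0,0,0]],[[-0.017,-0.033,0],[0,0,0]],[[-0.017,-0.033,0],[0,0,0]],[[-0.017,-0.033,0],[0,0,0]],[[-0.017,-0.033,0],[0,0,0]],[[-0.017,-0.033,0],[0,0,0]]]'
```

```text
post cap [array([541.5, 244.5,  60. ]), array([540.3, 242. ,  60. ]), array([542.7, 245.8,  60. ])]
time_s: 0.77
ee_pos: [269.9, -514.1, 230.8]
tool_rot: [-0.0, 0.996, -0.095, -0.0]
wrist_force: [1.7, 0.3, 0.1]
finger_gap: 0.001
finger_force: 0.0
time_s: 1.43
ee_pos: [437.3, -248.0, 231.2]
tool_rot: [0.0, 0.996, -0.095, -0.0]
wrist_force: [0.6, 0.4, -1.4]
finger_gap: 0.004
finger_force: 0.0
time_s: 2.1
ee_pos: [446.2, 29.4, 231.1]
tool_rot: [0.0, 0.996, -0.095, -0.0]
wrist_force: [0.5, 0.5, -0.3]
finger_gap: 0.004
finger_force: 0.0
```

```bash

python3 -m crank '[[[-0.0156,-0.0334,0],[0,0,0]],[[-0.0156,-0.0334,0],[0,0,0]],[[-0.0156,-0.0334,0],[0,0,0]],[[-0.0156,-0.0334,0],[0,0,0]],[[0,0,0.035],[0,0,0]],[[0,0,0.035],[0,0,0]],[[0,0,0.035],[0,0,0]],[[0,0,0],[0,0,0]]]'
python3 -m crank '[[[0,0,0.035],[0,0,0]],[[0,0,0.035],[0,0,0]],[[0,0,0.025],[0,0,0]],[[0,0,0],[0,0,0]],[[0,0,0],[0,0,0]],[[0,0,0],[0,0,0]],[[0,0,0],[0,0,0]],[[0,0,0],[0,0,0]]]'
```

```text
time_s: 2.77
ee_pos: [406.9, 168.9, 121.1]
tool_rot: [0.003, 0.996, -0.094, -0.005]
wrist_force: [-0.4, -0.4, -0.5]
finger_gap: 0.002
finger_force: 0.0
time_s: 3.43
ee_pos: [412.5, 171.4, 33.1]
tool_rot: [-0.001, 0.996, -0.095, 0.002]
wrist_force: [-0.4, -0.8, -0.2]
finger_gap: -0.002
finger_force: 0.0
```

```bash
python3 - <<'E'
from h import *
s=arm.snapshot("top"); cv2.imwrite("pics/t1.png",cv2.resize(s["pixels"][110:270,110:390,::-1],None,fx=2.5,fy=2.5))
blobs(s,(110,390,120,280),12,36)
E
```

```text
[368.4 128.5] 25 ztop 31 ctr [ 662.  -215.2] size [13.4 17.6] ang 12.3 corners [[654.0, -208.0], [657.0, -225.0], [670.0, -222.0], [667.0, -205.0]]
[214.6 139.8] 1214 ztop 31 ctr [607.1 175.7] size [305.9  73.6] ang 89.4 corners [[569.0, 23.0], [642.0, 22.0], [646.0, 328.0], [572.0, 329.0]]
[132.9 176.8] 458 ztop 32 ctr [524.8 378.9] size [62.4 56.1] ang 46.7 corners [[483.0, 375.0], [524.0, 337.0], [567.0, 382.0], [526.0, 421.0]]
[357.5 173.4] 122 ztop 28 ctr [ 543.5 -185.4] size [27.8 28.4] ang 88.9 corners [[529.0, -199.0], [557.0, -200.0], [558.0, -172.0], [530.0, -171.0]]
[314.  182.7] 160 ztop 22 ctr [513.1 -96.1] size [211.2  32.3] ang 82.4 corners [[483.0, -199.0], [515.0, -203.0], [543.0, 6.0], [511.0, 11.0]]
[379.9 190. ] 55 ztop 21 ctr [ 505.6 -239.4] size [59.9 27.6] ang 47.8 corners [[475.0, -252.0], [496.0, -271.0], [536.0, -226.0], [516.0, -208.0]]
[269.7 216. ] 784 ztop 31 ctr [433.6  47. ] size [183.4  30.9] ang 78.9 corners [[401.0, -40.0], [431.0, -46.0], [466.0, 134.0], [436.0, 140.0]]
[362.1 220.4] 485 ztop 33 ctr [ 424.5 -192.8] size [59.6 57.1] ang 90.0 corners [[396.0, -223.0], [453.0, -223.0], [453.0, -163.0], [396.0, -163.0]]
[148.3 219. ] 42 ztop 35 ctr [421.7 336.5] size [19.2 25. ] ang 87.5 corners [[409.0, 327.0], [434.0, 326.0], [435.0, 346.0], [410.0, 347.0]]
[351.6 253.4] 463 ztop 20 ctr [ 343.7 -168.2] size [67.  66.2] ang 90.0 corners [[311.0, -202.0], [377.0, -202.0], [377.0, -135.0], [311.0, -135.0]]
```

View pics/t1.png

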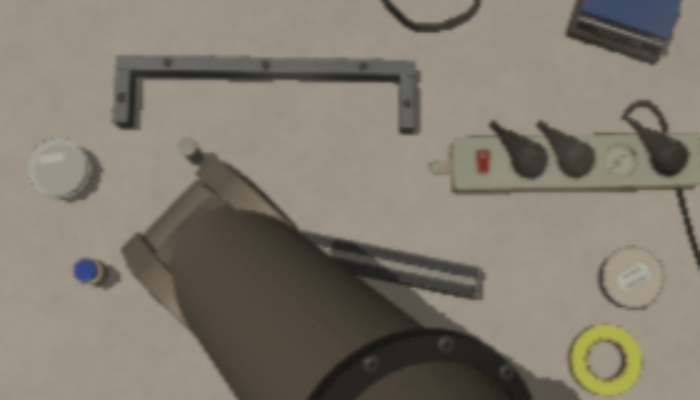

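```bash

python3 -m crank '[[[0,0,0.008],[0,0,0]],[[0,0,0.008],[0,0,0]],[[0,0,0.008],[0,0,0]],[[0,0,0],[0,0,0]],[[0.004,0,0],[0,0,0]],[[0.004,0,0],[0,0,0]],[[0.004,0,0],[0,0,0]],[[0.004,0,0],[0,0,0]]]'
python3 -m crank '[[[0.004,0,0],[0,0,0]],[[0.004,0,0],[0,0,0]],[[0.004,0,0],[0,0,0]],[[0.004,0,0],[0,0,0]],[[0.004,0,0],[0,0,0]],[[0.004,0,0],[0,0,0]],[[0.004,0,0],[0,0,0]],[[0.004,0,0],[0,0,0]]]'
python3 - <<'E'
from h import *
s=arm.snapshot("top"); cv2.imwrite("pics/t2.png",cv2.resize(s["pixels"][110:270,110:390,::-1],None,fx=2.5,fy=2.5))
blobs(s,(200,340,190,280),12,36)
E
```

```text
time_s: 4.15
ee_pos: [427.7, 167.9, 7.5]
tool_rot: [-0.0, 0.996, -0.095, 0.0]
wrist_force: [0.3, 0.3, 0.0]
finger_gap: 0.002
finger_force: 0.0
time_s: 4.82
ee_pos: [458.5, 161.7, 7.3]
tool_rot: [0.0, 0.996, -0.095, -0.0]
wrist_force: [-2.0, 0.9, 1.8]
finger_gap: 0.002
finger_force: 1.2
```

View pics/t2.png

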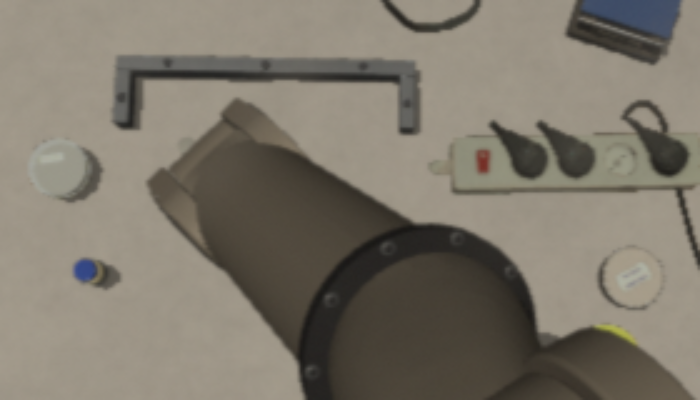

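The arm hides the rail in the top view, with the gripper around (215,150) in the crop. I'll use the scene camera instead.

```bash
cat >> h.py <<'E'
def rail(tag=None,name="scene",xr=(380,640),yr=(-80,320),prt=True):
    s=arm.snapshot(name)
    if tag: cv2.imwrite(f"pics/{tag}.png",cv2.resize(s["pixels"][100:340,100:400,::-1],None,fx=2.5,fy=2.5))
    P=cloud(s);im=s["pixels"].astype(int)
    m=(P[...,2]>26)&(P[...,2]<36)&(P[...,0]>xr[0])&(P[...,0]<xr[1])&(P[...,1]>yr[0])&(P[...,1]<yr[1])&(s["range_z"]>0)
    n,l,st,c=cv2.connectedComponentsWithStats(m.astype(np.uint8))
    for i in range(1,n):
        if st[i,4]<40: continue
        q=P[l==i];r=cv2.minAreaRect(q[:,:2].astype(np.float32))
        print(name,c[i].round(),st[i,4],"rgb",im[l==i].mean(0).round(),"ctr",np.round(r[0],1),"size",np.round(r[1],1),"corners",cv2.boxPoints(r).round().tolist())
E
python3 - <<'E'
from h import *
rail("s1")
E
```

```text
scene [179. 209.] 782 rgb [98. 96. 97.] ctr [616.  171.5] size [ 67.2 300.2] corners [[572.0, 319.0], [593.0, 19.0], [660.0, 24.0], [639.0, 324.0]]
scene [289. 199.] 575 rgb [53. 51. 51.] ctr [437.3  38.9] size [177.1  32.4] corners [[390.0, -37.0], [420.0, -49.0], [485.0, 115.0], [455.0, 127.0]]
```

View pics/s1.png

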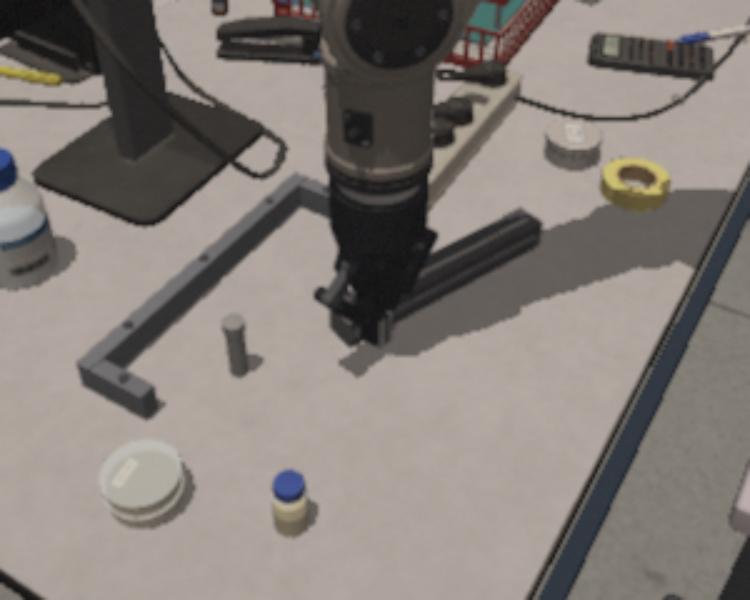

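The scene crop shows the rail behind the fingers, from about (535,230) down to (390,310). It is now turned to about 22°, with the post clear at (235,345). Next I'll shift to the middle of the rail and push it squarely.

```bash

python3 -m crank '[[[-0.006,0,0],[0,0,0]],[[-0.006,0,0],[0,0,0]],[[0,0,0],[0,0,0.12]],[[0,0,0],[0,0,0.12]],[[0,0.022,0],[0,0,0]],[[0,0.022,0],[0,0,0]],[[0,0.022,0],[0,0,0]],[[0,0.022,0],[0,0,0]]]'
python3 -m crank '[[[0,0,0],[0,0,0]],[[0,0,0],[0,0,0]],[[0.004,0,0],[0,0,0]],[[0.004,0,0],[0,0,0]],[[0.004,0,0],[0,0,0]],[[0.004,0,0],[0,0,0]],[[0.004,0,0],[0,0,0]],[[0.004,0,0],[0,0,0]]]'
python3 - <<'E'
from h import *
rail()
E
```

```text
time_s: 5.58
ee_pos: [408.7, 83.6, 7.3]
tool_rot: [0.0, 0.977, -0.212, 0.0]
wrist_force: [0.4, 0.5, 0.1]
finger_gap: -0.002
finger_force: 0.0
time_s: 6.25
ee_pos: [431.1, 74.7, 7.2]
tool_rot: [0.0, 0.977, -0.212, -0.001]
wrist_force: [-5.4, 3.1, 5.7]
finger_gap: -0.002
finger_force: 2.9
scene [182. 208.] 833 rgb [97. 95. 95.] ctr [606.  171.1] size [297.7  68.4] corners [[571.0, 22.0], [640.0, 22.0], [641.0, 320.0], [572.0, 320.0]]
scene [260. 174.] 50 rgb [113. 105.  96.] ctr [538. -17.] size [ 5.1 41.2] corners [[517.0, -19.0], [558.0, -20.0], [559.0, -15.0], [518.0, -14.0]]
scene [306. 190.] 115 rgb [46. 45. 45.] ctr [408.8 -15.1] size [61.4 24. ] corners [[397.0, -46.0], [421.0, -46.0], [421.0, 16.0], [397.0, 16.0]]
scene [251. 216.] 467 rgb [77. 74. 73.] ctr [476.8 123.5] size [100.3  32.1] corners [[443.0, 83.0], [473.0, 71.0], [510.0, 164.0], [481.0, 176.0]]
```

```bash

python3 -m crank '[[[0.005,0,0],[0,0,0]],[[0.0055,0,0],[0,0,0]],[[0.0055,0,0],[0,0,0]],[[0.0055,0,0],[0,0,0]],[[0.0055,0,0],[0,0,0]],[[0.0055,0,0],[0,0,0]],[[0.0055,0,0],[0,0,0]],[[0.005,0,0],[0,0,0]]]'
python3 -m crank '[[[0,0,0],[0,0,0]],[[-0.01,0,0],[0,0,0]],[[-0.01,0,0],[0,0,0]],[[-0.01,0,0],[0,0,0]],[[0,0,-0.03],[0,0,0]],[[0,0,-0.03],[0,0,0]],[[0,0,-0.03],[0,0,0]],[[0,0,0],[0,0,0]]]'
python3 - <<'E'
from h import *
rail("s2")
rail(name="top")
E
```

```text
time_s: 6.97
ee_pos: [471.5, 55.7, 7.2]
tool_rot: [0.0, 0.977, -0.213, 0.0]
wrist_force: [-1.6, -0.1, -0.5]
finger_gap: 0.002
finger_force: 1.0
time_s: 7.63
ee_pos: [445.4, 70.2, 101.8]
tool_rot: [-0.001, 0.977, -0.212, 0.004]
wrist_force: [0.8, -0.6, -0.2]
finger_gap: 0.002
finger_force: 0.0
scene [182. 208.] 807 rgb [95. 93. 94.] ctr [606.  171.3] size [297.4  68.3] corners [[572.0, 23.0], [640.0, 22.0], [640.0, 320.0], [572.0, 320.0]]
scene [262. 175.] 64 rgb [110. 102.  93.] ctr [533.3 -17.8] size [49.   8.6] corners [[508.0, -17.0], [510.0, -26.0], [558.0, -18.0], [557.0, -10.0]]
scene [260. 195.] 883 rgb [70. 67. 67.] ctr [493.   43.2] size [229.9  33.2] corners [[430.0, -54.0], [460.0, -68.0], [556.0, 141.0], [526.0, 155.0]]
top [218. 138.] 635 rgb [92. 91. 87.] ctr [609.6 171.6] size [ 63.8 297.4] corners [[575.0, 320.0], [581.0, 22.0], [644.0, 24.0], [639.0, 321.0]]
```

```bash

python3 -m crank '[[[0.011,0.030,0],[0,0,0]],[[0.011,0.030,0],[0,0,0]],[[0.011,0.030,0],[0,0,0]],[[0.011,0.030,0],[0,0,0]],[[0.011,0.030,0],[0,0,0]],[[0,0,0],[0,0,0]],[[0,0,0],[0,0,0]],[[0,0,0],[0,0,0]]]'
python3 - <<'E'
from h import *
rail("s3")
E
```

```text
time_s: 8.4
ee_pos: [430.2, -89.6, 96.5]
tool_rot: [-0.0, 0.977, -0.213, -0.001]
wrist_force: [-0.2, -0.1, -0.1]
finger_gap: -0.004
finger_force: 0.0
scene [266. 173.] 94 rgb [103.  96.  87.] ctr [520.2 -34.8] size [75.2 36.8] corners [[482.0, -53.0], [511.0, -76.0], [558.0, -17.0], [529.0, 6.0]]
scene [182. 207.] 816 rgb [93. 91. 92.] ctr [605.4 170.4] size [ 69.1 299.2] corners [[571.0, 320.0], [571.0, 21.0], [640.0, 21.0], [640.0, 320.0]]
scene [260. 195.] 910 rgb [75. 72. 71.] ctr [493.4  42.9] size [230.9  33.2] corners [[430.0, -55.0], [460.0, -69.0], [557.0, 141.0], [527.0, 155.0]]
```

View pics/s3.png

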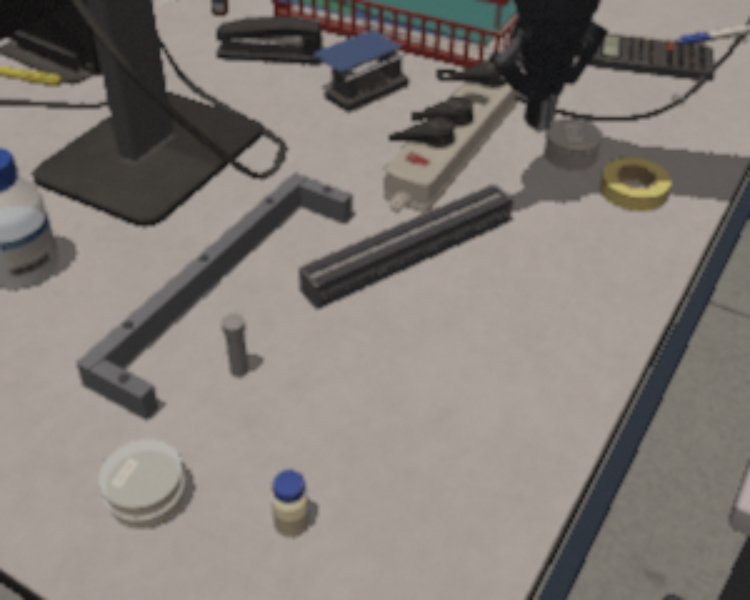

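The scene crop shows the rail from (310,285) to (505,200), aimed between the post (235,345) and the back wall. The fingers are beyond its right end at (540,110).

```bash

python3 -m crank '[[[0.001,0,0.03],[0,0,0]],[[0.001,0,0.03],[0,0,0]],[[0,0,0.029],[0,0,0]],[[0,0,0],[0,0,0]],[[0,0,0],[0,0,0]],[[0,-0.003,0],[0,0,0]],[[0,-0.005,0],[0,0,0]],[[0,-0.005,0],[0,0,0]]]'
python3 -m crank '[[[0,-0.005,0],[0,0,0]],[[0,-0.005,0],[0,0,0]],[[0,-0.005,0],[0,0,0]],[[0,-0.005,0],[0,0,0]],[[0,-0.005,0],[0,0,0]],[[0,-0.005,0],[0,0,0]],[[0,-0.005,0],[0,0,0]],[[0,-0.005,0],[0,0,0]]]'
python3 -m crank '[[[0,-0.005,0],[0,0,0]],[[0,-0.005,0],[0,0,0]],[[0,-0.005,0],[0,0,0]],[[0,-0.005,0],[0,0,0]],[[0,-0.005,0],[0,0,0]],[[0,-0.005,0],[0,0,0]],[[0,-0.005,0],[0,0,0]],[[0,-0.005,0],[0,0,0]]]'
python3 - <<'E'
from h import *
s=dict(np.load("scene0.npz"));print("post cap",ray(s,(193.2,228),60),"foot front",ray(s,(195.2,249),0))
rail("s4")
E
```

```text
time_s: 9.12
ee_pos: [439.8, -79.0, 9.8]
tool_rot: [-0.0, 0.977, -0.213, 0.002]
wrist_force: [-0.7, 0.9, 1.1]
finger_gap: 0.003
finger_force: 0.0
time_s: 9.78
ee_pos: [454.6, -44.5, 8.9]
tool_rot: [0.001, 0.977, -0.214, -0.0]
wrist_force: [-3.3, -5.4, 6.2]
finger_gap: -0.005
finger_force: 3.3
time_s: 10.45
ee_pos: [471.1, -8.3, 8.9]
tool_rot: [0.001, 0.977, -0.214, -0.0]
wrist_force: [-2.5, -6.1, 5.9]
finger_gap: -0.003
finger_force: 3.4
post cap [542.8 244.1  60. ] foot front [542.1 247.2   0. ]
scene [182. 208.] 811 rgb [95. 93. 94.] ctr [606.  171.2] size [297.6  68.7] corners [[571.0, 23.0], [640.0, 22.0], [641.0, 320.0], [572.0, 320.0]]
scene [261. 174.] 51 rgb [110. 102.  93.] ctr [534.6 -17.1] size [ 5.3 46.1] corners [[512.0, -19.0], [558.0, -20.0], [558.0, -15.0], [512.0, -14.0]]
scene [236. 206.] 1029 rgb [73. 71. 70.] ctr [517.5  97.3] size [256.1  32. ] corners [[449.0, -12.0], [478.0, -26.0], [586.0, 207.0], [557.0, 220.0]]
```

```bash

python3 -m crank '[[[0,-0.005,0],[0,0,0]],[[0,-0.005,0],[0,0,0]],[[0,-0.005,0],[0,0,0]],[[0,-0.005,0],[0,0,0]],[[0,-0.005,0],[0,0,0]],[[0,-0.005,0],[0,0,0]],[[0,-0.005,0],[0,0,0]],[[0,-0.005,0],[0,0,0]]]'
python3 - <<'E'
from h import *
rail()
E
python3 -m crank '[[[0,-0.005,0],[0,0,0]],[[0,-0.005,0],[0,0,0]],[[0,-0.005,0],[0,0,0]],[[0,-0.005,0],[0,0,0]],[[0,-0.005,0],[0,0,0]],[[0,-0.005,0],[0,0,0]],[[0,0,0],[0,0,0]],[[0,0,0],[0,0,0]]]'
python3 - <<'E'
from h import *
rail("s5")
E
```

```text
time_s: 11.17
ee_pos: [487.7, 28.2, 8.7]
tool_rot: [0.001, 0.977, -0.214, -0.0]
wrist_force: [-2.0, -6.2, 6.5]
finger_gap: 0.0
finger_force: 3.3
scene [182. 208.] 798 rgb [96. 94. 95.] ctr [605.7 170.9] size [298.1  68.8] corners [[571.0, 22.0], [640.0, 22.0], [641.0, 320.0], [572.0, 320.0]]
scene [222. 212.] 1065 rgb [74. 71. 70.] ctr [533.7 133.5] size [257.5  33.9] corners [[464.0, 24.0], [495.0, 9.0], [603.0, 243.0], [572.0, 257.0]]
time_s: 11.88
ee_pos: [500.9, 57.3, 8.5]
tool_rot: [-0.0, 0.977, -0.213, 0.0]
wrist_force: [-0.3, -1.3, 0.3]
finger_gap: -0.003
finger_force: 0.4
scene [179. 209.] 778 rgb [97. 95. 95.] ctr [611.1 171.3] size [ 66.9 299.2] corners [[573.0, 320.0], [583.0, 21.0], [650.0, 23.0], [639.0, 322.0]]
scene [209. 218.] 1099 rgb [74. 71. 71.] ctr [547.5 162.5] size [256.5  33.2] corners [[478.0, 53.0], [508.0, 39.0], [617.0, 272.0], [587.0, 286.0]]
```

View pics/s5.png

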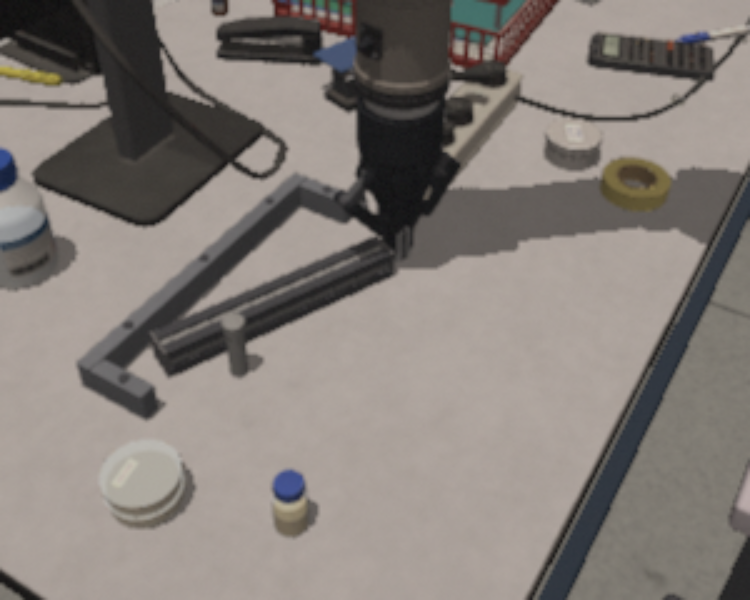

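The scene crop shows the rail's left end inside the bay, behind the post (235,345), at about (165,355). The right end is at (395,260) by the fingers. Next: a last 10 mm endways, then round to the front face near the right end.

```bash

python3 -m crank '[[[0,-0.005,0],[0,0,0]],[[0,-0.005,0],[0,0,0]],[[0,0,0],[0,0,0]],[[0,0.006,0],[0,0,0]],[[0,0.006,0],[0,0,0]],[[-0.012,0,0],[0,0,0]],[[-0.012,0,0],[0,0,0]],[[-0.013,0,0],[0,0,0]]]'
python3 -m crank '[[[0,0,0],[0,0,0]],[[0,-0.0155,0],[0,0,0]],[[0,-0.0155,0],[0,0,0]],[[0,-0.0155,0],[0,0,0]],[[0,0,0],[0,0,0]],[[0.002,0,0],[0,0,0]],[[0.002,0,0],[0,0,0]],[[0.002,0,0],[0,0,0]]]'
python3 - <<'E'
from h import *
rail("s6")
E
```

```text
time_s: 12.6
ee_pos: [464.8, 70.8, 8.2]
tool_rot: [-0.0, 0.977, -0.213, -0.0]
wrist_force: [0.1, -0.3, 0.0]
finger_gap: -0.002
finger_force: 0.0
time_s: 13.27
ee_pos: [490.8, 109.1, 8.1]
tool_rot: [0.0, 0.977, -0.213, -0.0]
wrist_force: [-0.0, -0.6, 0.4]
finger_gap: -0.001
finger_force: 0.0
scene [180. 209.] 769 rgb [98. 96. 97.] ctr [610.8 171.3] size [ 66.4 299.2] corners [[573.0, 320.0], [583.0, 21.0], [649.0, 23.0], [639.0, 322.0]]
scene [196. 223.] 935 rgb [78. 75. 74.] ctr [564.1 199.5] size [195.8  33. ] corners [[508.0, 118.0], [538.0, 104.0], [621.0, 281.0], [591.0, 295.0]]
scene [250. 212.] 44 rgb [43. 42. 42.] ctr [484.7 115. ] size [29.8 12.5] corners [[469.0, 110.0], [477.0, 101.0], [500.0, 120.0], [492.0, 129.0]]
```

```bash

python3 -m crank '[[[0.0045,0,0],[0,0,-0.02]],[[0.0045,0,0],[0,0,-0.03]],[[0.0045,0,0],[0,0,-0.03]],[[0.0045,0,0],[0,0,-0.03]],[[0.0045,0,0],[0,0,-0.03]],[[0.0045,0,0],[0,0,-0.03]],[[0.0045,0,0],[0,0,-0.03]],[[0.0045,0,0],[0,0,-0.03]]]'
python3 - <<'E'
from h import *
rail("s7")
E
```

```text
time_s: 13.98
ee_pos: [524.3, 97.1, 8.0]
tool_rot: [0.001, 0.995, -0.099, -0.001]
wrist_force: [-2.6, -0.4, 2.3]
finger_gap: -0.001
finger_force: 1.1
scene [270. 173.] 63 rgb [103.  96.  87.] ctr [511.8 -43.7] size [68.5 22.9] corners [[489.0, -72.0], [511.0, -80.0], [535.0, -16.0], [513.0, -8.0]]
scene [176. 211.] 726 rgb [97. 95. 96.] ctr [607.5 171.8] size [ 67.1 296.8] corners [[572.0, 320.0], [576.0, 23.0], [643.0, 24.0], [640.0, 321.0]]
scene [195. 222.] 994 rgb [77. 74. 73.] ctr [569.8 189.4] size [222.3  50.5] corners [[509.0, 93.0], [557.0, 76.0], [631.0, 286.0], [583.0, 303.0]]
```

```bash

python3 -m crank '[[[0.0045,0,0],[0,0,-0.025]],[[0.0045,0,0],[0,0,-0.025]],[[0.0045,0,0],[0,0,-0.025]],[[0.0045,0,0],[0,0,-0.025]],[[0.0045,0,0],[0,0,-0.025]],[[0.0045,0,0],[0,0,-0.025]],[[0.0045,0,0],[0,0,-0.025]],[[0.0045,0,0],[0,0,-0.025]]]'
python3 - <<'E'
from h import *
rail("s8")
E
```

```text
time_s: 14.7
ee_pos: [561.2, 94.4, 8.2]
tool_rot: [0.0, 1.0, 0.002, -0.0]
wrist_force: [-1.0, -0.5, -0.4]
finger_gap: 0.001
finger_force: 0.5
scene [266. 173.] 91 rgb [106.  99.  90.] ctr [533.3 -45.4] size [48.8 61.3] corners [[509.0, -15.0], [509.0, -76.0], [558.0, -76.0], [557.0, -14.0]]
scene [171. 216.] 646 rgb [97. 95. 96.] ctr [633.2 190.6] size [ 64.8 276.7] corners [[572.0, 319.0], [631.0, 49.0], [694.0, 62.0], [636.0, 333.0]]
scene [189. 221.] 1018 rgb [79. 76. 75.] ctr [583.5 194.7] size [219.5  50. ] corners [[547.0, 88.0], [597.0, 83.0], [620.0, 301.0], [570.0, 306.0]]
```

View pics/s8.png

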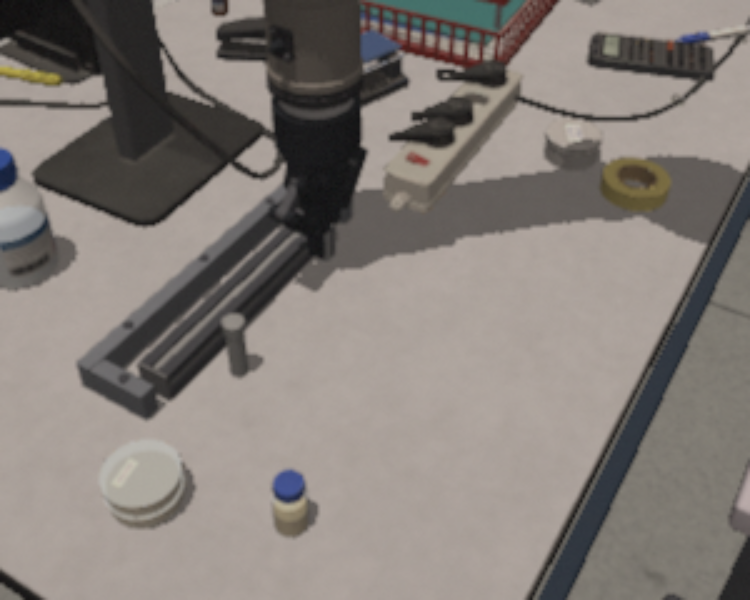

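The rail is nearly parallel and between the side walls, left end at (150,375) in the crop and clear of the post at (235,345). Now a push near the middle to seat it.

```bash

python3 -m crank '[[[-0.006,0,0],[0,0,0.013]],[[-0.006,0,0],[0,0,0]],[[0,-0.026,0],[0,0,0]],[[0,-0.026,0],[0,0,0]],[[0,-0.026,0],[0,0,0]],[[0,0,0],[0,0,0]],[[0.004,0,0],[0,0,0]],[[0.004,0,0],[0,0,0]]]'
python3 -m crank '[[[0.004,0,0],[0,0,0]],[[0.004,0,0],[0,0,0]],[[0.003,0,0],[0,0,0]],[[0.003,0,0],[0,0,0]],[[0.003,0,0],[0,0,0]],[[0.003,0,0],[0,0,0]],[[0.002,0,0],[0,0,0]],[[0,0,0],[0,0,0]]]'
python3 - <<'E'
from h import *
rail("s9")
E
```

```text
time_s: 15.42
ee_pos: [557.2, 172.0, 8.3]
tool_rot: [0.0, 1.0, -0.006, -0.0]
wrist_force: [-0.3, -0.4, -0.5]
finger_gap: 0.002
finger_force: 0.0
time_s: 16.08
ee_pos: [579.5, 171.0, 8.1]
tool_rot: [0.0, 1.0, -0.007, -0.001]
wrist_force: [-4.0, -1.1, 2.3]
finger_gap: 0.004
finger_force: 1.7
scene [266. 173.] 84 rgb [107. 100.  91.] ctr [519.7 -35.4] size [76.4 39.2] corners [[481.0, -54.0], [512.0, -78.0], [558.0, -17.0], [527.0, 7.0]]
scene [229. 176.] 119 rgb [89. 87. 88.] ctr [605.2  30.9] size [19.  67.5] corners [[571.0, 23.0], [638.0, 20.0], [639.0, 39.0], [572.0, 42.0]]
scene [157. 229.] 412 rgb [100.  98.  99.] ctr [606.  249.2] size [ 68.  141.7] corners [[572.0, 320.0], [572.0, 178.0], [640.0, 178.0], [640.0, 320.0]]
scene [174. 228.] 687 rgb [74. 71. 71.] ctr [599.2 230.3] size [150.5  50. ] corners [[564.0, 159.0], [613.0, 152.0], [635.0, 301.0], [585.0, 308.0]]
```

Keep going with small steps until the wall resists.

```bash

python3 -m crank '[[[0.002,0,0],[0,0,0]],[[0.002,0,0],[0,0,0]],[[0.001,0,0],[0,0,0]],[[0.001,0,0],[0,0,0]],[[0,0,0],[0,0,0]],[[0,0,0],[0,0,0]],[[0,0,0],[0,0,0]],[[0,0,0],[0,0,0]]]'
python3 - <<'E'
from h import *
rail("s10")
E
```

```text
time_s: 16.8
ee_pos: [585.8, 172.2, 8.2]
tool_rot: [-0.0, 1.0, -0.006, 0.0]
wrist_force: [-1.5, 0.4, -0.8]
finger_gap: 0.002
finger_force: 1.0
scene [267. 173.] 91 rgb [106.  98.  90.] ctr [518.8 -35.9] size [78.6 40.7] corners [[478.0, -54.0], [510.0, -79.0], [559.0, -18.0], [528.0, 7.0]]
scene [228. 176.] 129 rgb [87. 86. 86.] ctr [605.5  31.2] size [68.6 17.2] corners [[571.0, 40.0], [571.0, 23.0], [640.0, 23.0], [640.0, 40.0]]
scene [165. 228.] 1080 rgb [85. 82. 82.] ctr [606.4 242.6] size [154.1  67.3] corners [[573.0, 166.0], [640.0, 166.0], [640.0, 320.0], [573.0, 320.0]]
```

View pics/s10.png

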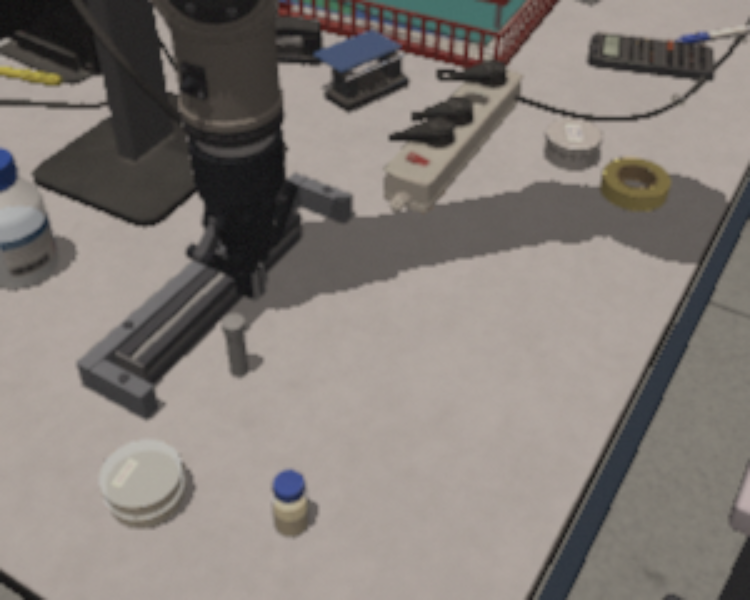

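It is almost seated: the left part lies at the back wall, around (130,350). I'll press gently, watching the force.

```bash

python3 -m crank '[[[0.001,0,0],[0,0,0]],[[0.001,0,0],[0,0,0]],[[0,0,0],[0,0,0]],[[0,0,0],[0,0,0]],[[0,0,0],[0,0,0]],[[0,0,0],[0,0,0]],[[0,0,0],[0,0,0]],[[0,0,0],[0,0,0]]]' | egrep 'pos|force'
python3 -m crank '[[[0.001,0,0],[0,0,0]],[[0.001,0,0],[0,0,0]],[[0,0,0],[0,0,0]],[[0,0,0],[0,0,0]],[[0,0,0],[0,0,0]],[[0,0,0],[0,0,0]],[[0,0,0],[0,0,0]],[[0,0,0],[0,0,0]]]' | egrep 'pos|force'
```

```text
ee_pos: [587.8, 172.1, 8.4]
wrist_force: [-1.4, 1.0, -1.2]
finger_force: 1.0
ee_pos: [587.8, 172.0, 8.3]
wrist_force: [-8.2, 1.2, 4.1]
finger_force: 4.0
```

```bash

python3 -m crank '[[[0.001,0,0],[0,0,0]],[[0.001,0,0],[0,0,0]],[[0,0,0],[0,0,0]],[[0,0,0],[0,0,0]],[[0,0,0],[0,0,0]],[[0,0,0],[0,0,0]],[[0,0,0],[0,0,0]],[[0,0,0],[0,0,0]]]' | egrep 'pos|force'
python3 -m crank '[[[-0.005,0,0],[0,0,0]],[[-0.01,0,0],[0,0,0]],[[-0.01,0,0],[0,0,0]],[[-0.01,0,0],[0,0,0]],[[0,0,-0.035],[0,0,0]],[[0,0,-0.035],[0,0,0]],[[0,0,-0.035],[0,0,0]],[[0,0,-0.035],[0,0,0]]]'
python3 -m crank '[[[-0.01,0.035,-0.02],[0,0,0]],[[-0.01,0.035,0],[0,0,0]],[[-0.01,0.035,0],[0,0,0]],[[-0.01,0.035,0],[0,0,0]],[[-0.01,0.035,0],[0,0,0]],[[-0.01,0.035,0],[0,0,0]],[[-0.01,0.035,0],[0,0,0]],[[0,0.035,0],[0,0,0]]]'
python3 -m crank '[[[0,0.035,0],[0,0,0]],[[0,0.035,0],[0,0,0]],[[0,0.035,0],[0,0,0]],[[0,0.035,0],[0,0,0]],[[0,0,0],[0,0,0]],[[0,0,0],[0,0,0]],[[0,0,0],[0,0,0]],[[0,0,0],[0,0,0]]]'
python3 - <<'E'
from h import *
s=arm.snapshot("top"); im=s["pixels"][120:190,140:300]
cv2.imwrite("pics/t9.png",cv2.resize(im[:,:,::-1],None,fx=5,fy=5,interpolation=cv2.INTER_CUBIC))
blobs(s,(110,390,120,280))
E
```

```text
ee_pos: [587.8, 172.1, 8.3]
wrist_force: [-13.6, -0.2, 10.0]
finger_force: 7.0
time_s: 19.52
ee_pos: [555.8, 172.2, 149.8]
tool_rot: [0.0, 1.0, -0.006, -0.0]
wrist_force: [1.0, 0.2, -0.7]
finger_gap: -0.001
finger_force: 0.0
time_s: 20.18
ee_pos: [480.5, -108.3, 168.3]
tool_rot: [0.0, 1.0, -0.006, -0.0]
wrist_force: [-0.2, -0.4, -0.0]
finger_gap: 0.0
finger_force: 0.0
time_s: 20.85
ee_pos: [481.6, -245.1, 168.3]
tool_rot: [-0.0, 1.0, -0.005, 0.0]
wrist_force: [-0.3, 0.9, -0.8]
finger_gap: 0.0
finger_force: 0.0
[367.1 123.7] 166 ztop 51 ctr [ 663.1 -197.9] size [26.1 72.9] ang 0.9 corners [[649.0, -162.0], [651.0, -235.0], [677.0, -234.0], [676.0, -161.0]]
[212.5 142.2] 2186 ztop 31 ctr [607.2 175.7] size [305.9  73.7] ang 89.4 corners [[569.0, 23.0], [642.0, 22.0], [646.0, 328.0], [572.0, 329.0]]
[338.6 173.6] 2503 ztop 60 ctr [ 547.9 -123.2] size [262.8 107.1] ang 86.4 corners [[486.0, -251.0], [593.0, -258.0], [610.0, 5.0], [503.0, 11.0]]
[132.9 176.8] 459 ztop 32 ctr [524.8 378.9] size [62.4 56.1] ang 46.7 corners [[483.0, 375.0], [524.0, 337.0], [567.0, 382.0], [526.0, 421.0]]
[185.  169.2] 65 ztop 60 ctr [540.3 244.6] size [22.8 19.6] ang 2.3 corners [[529.0, 254.0], [529.0, 234.0], [552.0, 235.0], [551.0, 255.0]]
[362.1 220.4] 487 ztop 33 ctr [ 424.6 -192.8] size [56.9 59.8] ang 0.9 corners [[396.0, -163.0], [397.0, -223.0], [454.0, -222.0], [453.0, -162.0]]
[145.2 218.1] 114 ztop 50 ctr [420.7 338.5] size [24.4 29.5] ang 1.2 corners [[408.0, 353.0], [409.0, 323.0], [433.0, 324.0], [433.0, 353.0]]
[351.6 253.5] 463 ztop 21 ctr [ 343.7 -168.1] size [67.  66.2] ang 90.0 corners [[311.0, -202.0], [377.0, -202.0], [377.0, -135.0], [311.0, -135.0]]
```

View pics/t9.png

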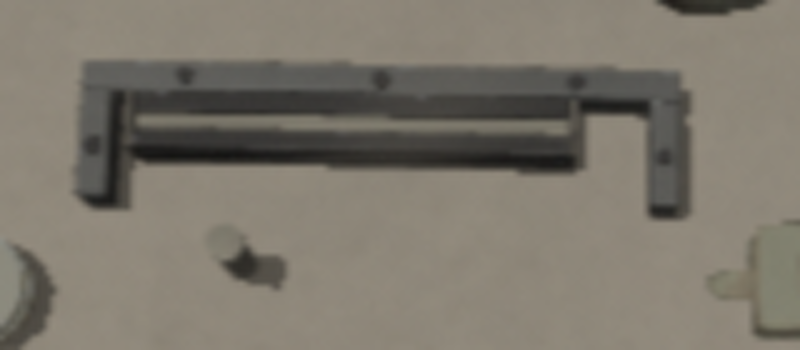

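The top view shows the rail flush along the back wall (crop cols 130–580, rows 95–165). It lies between both side walls, and the post and the small things have not moved.

```bash
python3 -c "
from rig import arm
print(arm.sign_off())"
```

```text
the job is handed in; nothing more can be done
None
```

The rail lies flush along the bay's back wall between the two side walls, pushed left end first behind the post and then swung in; the small things round about are where they were, and the job is handed in at about 21 s.

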